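Take the wide basket off the drain rail

TASK

Two steel dipping baskets hang by their hooks on the drain rail. Lift the wider one up and off the rail and stand it upright inside the white tray, setting it down gently rather than dropping it. Leave the narrower basket hanging where it is.

Things in the scene. Friction and masses are not known exactly. Their poses are not given: they have to be found in the camera images.
- wide_basket: To move: slotted steel basket, 44 (x) x 70 (y) mm, walls 45 high, 0.14 kg. Origin: centre of underside; z up, +x to its back (rail side). Black grip block above its middle, 16 (x) x 30 (y), 86 to 114 mm above the origin. Steel hook on its back, top 70 mm up, reaching to x = +42 and 17 mm down behind the bar: over 20 mm straight up it is free. The basket hangs wholly in front of the bars.
- narrow_basket: The other basket, to be left hanging: same height, depth, hook and grip block, but only 40 mm wide (its y). Origin and axes as for the wide one. It hangs beside the wide one, to its left or right, about 110 mm away centre to centre.
- drain_rail: Fixed stand: two level steel bars, 10 mm thick, 230 mm long, along its y between two posts 114 mm high. Origin: on the worktop under the middle of the upper bar; z up, -x is the front, where the baskets hang. Bar centres 107 and 57 mm high. Baskets hook over the upper bar and rest against the lower; their origins are 33 mm in front of the upper bar, 45 mm above the worktop.
- tray: Fixed white plastic tray lying flat on the worktop, 120 (its x) x 160 (its y) mm outside, 15 mm high, walls 4 mm, open at the top; inner floor about 4 mm above the worktop. Origin: centre of its underside.

How it is judged:
On the way:
1. the wide basket is lifted at least 25 mm above where it hung, its hook off the bar (z of wide_basket in the frame of drain_rail above 0.07 m and contact force between wide_basket and drain_rail below 0.05 N), for 0.2 s.
At the end, for the whole second after the job is handed in: The wide basket stands upright (within 8 degrees), at rest and let go, flat on the tray's floor (its origin less than 10 mm above the worktop) inside the tray, in any direction; the narrow basket still hangs on the rail within 20 mm of where it was (x of wide_basket in the frame of tray between -0.045 and 0.045 m and y of wide_basket in the frame of tray between -0.065 and 0.065 m and height (world z) of wide_basket below 0.01 m and angle between wide_basket's own z axis and vertical below 0.14 rad and contact force between wide_basket and tray above 0.2 N and linear speed of wide_basket below 0.02 m/s and distance of narrow_basket from where it was at the start of the episode below 0.02 m and contact force between narrow_basket and drain_rail above 0.1 N and angle between narrow_basket's own z axis and vertical below 0.2 rad); the robot touches nothing.
It fails at once if the wide basket is dropped: in the air, touching nothing, more than 20 mm above the tray's floor (contact force between wide_basket and anything else below 0.02 N and distance of wide_basket from where it was at the start of the episode above 0.03 m and height (world z) of wide_basket above 0.025 m).
It fails at once if the narrow basket is moved more than 40 mm (distance of narrow_basket from where it was at the start of the episode above 0.04 m).
It also fails if it takes over 42 s, if anything falls off the work surface, if the arm or the gripper's body presses on something with over 40 N, if the wrist force passes 120 N, or if a joint passes its speed limit or range.

ROBOT

A 6-joint arm with a two-finger parallel gripper is mounted at the origin on a cart in front of the work surface, level with it; the furniture and walls round the work are solid. World frame = base frame: x ahead of the robot, y to its left, z up, the work surface at z = 0. Lengths are in m, angles in rad, forces in N, time in s.
With the tool pointing down it reaches from about 0.325 to 0.9 m from the base axis. Payload 6.1 kg.
Tool frame: the origin (TCP) lies between the finger pads; the fingertips stand 8 mm ahead of it and the grasp point (between the pads) lies 11 mm behind it (arm.nose_length is the distance from the TCP to the fingertips, in m); z points along the fingers, y is the direction in which the jaws open and shut (so a half turn about z gives the same grasp; the last joint's range is limited). The gripper opens to 87 mm and grips with 3 to 60 N. Pads are 19 mm wide; open, the fingers measure 117 mm over their backs; the gripper's body (75 mm by 190 mm) begins 51 mm behind the grasp point.
Start: joints at [1.023, 0.22, 1.526, -0, 1.395, -0.126], TCP at [0.256, 0.57, 0.231] pointing down, gripper open.
Joint ranges: [-2.98, 2.98], [-0.91, 2.08], [0.09, 2.57], [-1.24, 4.39], [0.2, 2.65], [-2.68, 2.68]. Speed limits (rad/s): [2.57, 2.57, 3.01, 3.14, 3.14, 3.14].

INTERFACE

Orientations are given as a rotation vector (axis times angle).
In Python, from workcell import arm, claw, optics, telemetry gives the robot as it stands. Calls block until the motion is done:
- arm.move_ptp(position, orientation): joint-space move of the TCP to a pose.
- arm.move_linear(position, attitude=None, max_speed=0.15, until_force=None): straight line of the TCP; attitude=None keeps the orientation; max_speed is the mean speed in m/s. With until_force (N) it stops when the force on the tool has changed by that much, and returns True; else False.
- arm.move_j(angles): joint-space move.
- claw.command_gripper(opening, grasp_force=None): finger opening in m; grasp_force is the grip in N (None keeps the last); returns when the fingers have stopped.
- arm.wait(seconds).
- arm.ik(position, orientation): joint angles nearest the present ones, or None.
- optics.read_camera(name): name is "scene" or "top"; returns (picture, depth): 400x640x3 uint8, blue, green, red; 400x640 float32, m along the optical axis (not along the pixel's ray), 0 where there is no reading.
- optics.camera_info(name): a dict with "intrinsics" (3x3 intrinsics, pixels), "view" (4x4, takes a point from world to camera coordinates). Camera axes: x right, y down, z forward; pixel columns grow to the right and rows downward; lengths in m; the calibration is good to about 2 mm. A picture is of the moment at which its call begins. camera_info takes no time and is no camera call.
A pose or a line that the arm cannot do raises arm.PlanningError and nothing moves.
- arm.close_job(): hands the job in, once; it reports no verdict.
Readings, each from a call of its own:
- telemetry.current_time_s(): time.
- telemetry.current_joints(): joint angles.
- telemetry.current_joint_vel(): joint speeds.
- telemetry.current_effort(): joint torques, N m.
- telemetry.current_position(): TCP position.
- telemetry.current_tool_rot(): TCP orientation.
- telemetry.current_ft_force(): force on the tool from outside, world axes, zero at the start.
- telemetry.current_ft_torque(): the same for the moment, N m.
- telemetry.current_width(): finger opening in m.
Only numpy, scipy, OpenCV 4.12 (cv2) and the standard library are available. Lean on these libraries where they do the work, as an engineer would, in place of code of your own. Each camera call takes 0.05 s, during which the arm holds its last target.

## Working session

There is one attempt and no reset: what is moved stays moved. The work goes in short steps, each a Python script; the robot and the scene stay as the last script left them, time stands still between calls to the robot, and variables do not carry over. Pictures are saved under pics/ and viewed, and the job is handed in when it is done.

```bash
mkdir -p pics; ls
python3 - <<'E'
from workcell import arm, claw, optics, telemetry
import cv2,numpy as np
for n in("scene","top"):
    im,d=optics.read_camera(n); cv2.imwrite(f"pics/{n}0.png",im); np.savez(f"{n}0.npz",im=im,d=d)
    c=optics.camera_info(n); print(n,c["intrinsics"],c["view"])
    print((d>0).mean())
print(telemetry.current_tool_rot(),telemetry.current_time_s())
E
```

```text
pics
scene [[384.41803715   0.         327.72245051]
 [  0.         384.41803715 193.19755113]
 [  0.           0.           1.        ]] [[ 0.8180888  -0.57500849 -0.00979522 -0.32086019]
 [-0.41890465 -0.58415081 -0.69518826  0.22806066]
 [ 0.39401727  0.572829   -0.71876097  0.7920502 ]
 [ 0.          0.          0.          1.        ]]
0.99603515625
top [[410.55319079   0.         312.53955816]
 [  0.         410.55319079 192.69434232]
 [  0.           0.           1.        ]] [[ 0.01763959 -0.99960813 -0.02173558  0.05589122]
 [-0.99631692 -0.01574873 -0.08428858  0.44971151]
 [ 0.08391324  0.02314234 -0.9962043   0.99296723]
 [ 0.          0.          0.          1.        ]]
0.996125
[-6.57614176e-01 -3.07142832e+00  2.64130808e-03] 0.1
```

View pics/scene0.png

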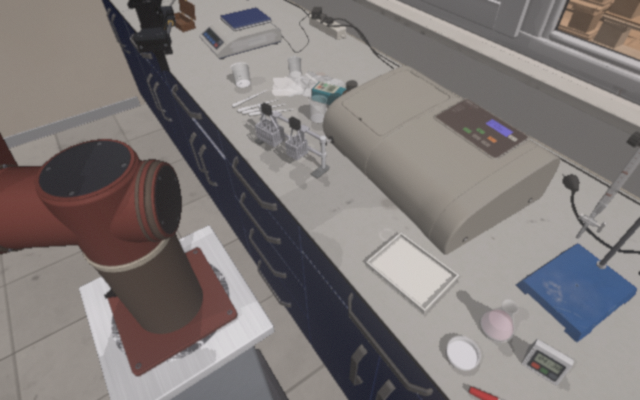

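View pics/top0.png

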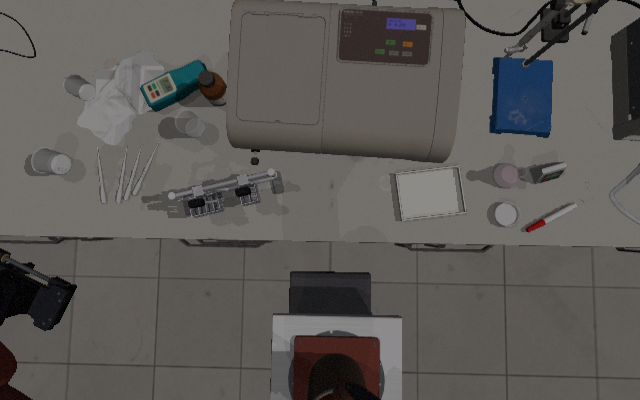

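The top view shows the rail at about (170–275, 170–205) with two black grip blocks at (197,203) and (245,190). The tray is at (430,193). I'll zoom in next.

Run:
```python
import cv2,numpy as np
t=np.load("top0.npz")["im"];s=np.load("scene0.npz")["im"]
a=cv2.resize(t[150:230,140:300],None,fx=5,fy=5,interpolation=cv2.INTER_CUBIC)
b=cv2.resize(s[85:185,235:345],None,fx=5,fy=5,interpolation=cv2.INTER_CUBIC)
cv2.imwrite("pics/a.png",np.clip(a*1.6,0,255));cv2.imwrite("pics/b.png",b)
```

```text
[ WARN:0@0.075] global loadsave.cpp:1063 imwrite_ Unsupported depth image for selected encoder is fallbacked to CV_8U.
```

View pics/a.png

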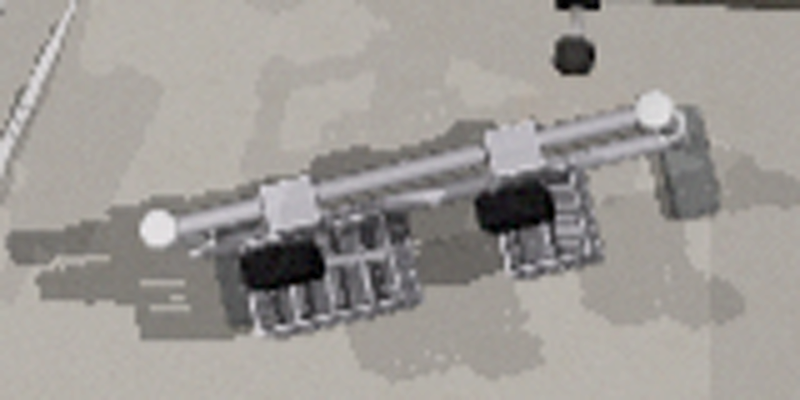

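View pics/b.png

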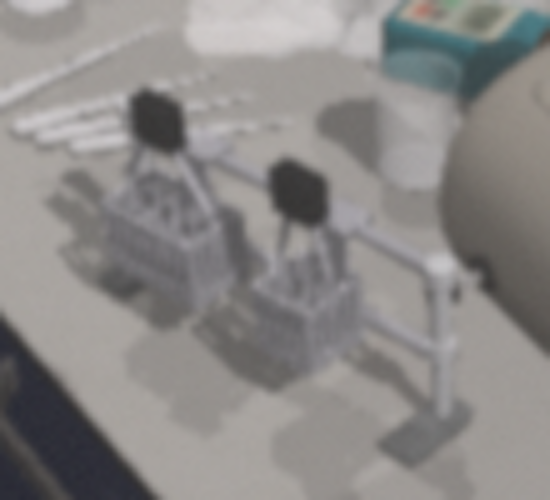

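The wide basket is the left one (+y side), with its black block at about (196,203). The narrow one is at about (243,191). Next: blocks, post tops and tray in world coordinates.

```bash
cat > h.py <<'E'
from workcell import optics
import numpy as np,cv2
def ray(n,uv,z):
    c=optics.camera_info(n);K=c["intrinsics"];V=c["view"];R=V[:3,:3];t=V[:3,3]
    o=-R.T@t;d=R.T@np.linalg.solve(K,[uv[0],uv[1],1.]);return o+d*(z-o[2])/d[2]
def dpt(n,uv,z):
    c=optics.camera_info(n);K=c["intrinsics"];V=c["view"]
    return V[:3,:3].T@(np.linalg.solve(K,[uv[0],uv[1],1.])*z-V[:3,3])
def tri(a,b):
    A=[];B=[]
    L=[]
    for n,uv in(("top",a),("scene",b)):
        p=ray(n,uv,0);q=ray(n,uv,1);d=(q-p)/np.linalg.norm(q-p);M=np.eye(3)-np.outer(d,d);A.append(M);B.append(M@p);L.append((M,p))
    x=np.linalg.lstsq(np.vstack(A),np.hstack(B),rcond=None)[0]
    return x,[np.linalg.norm(M@(x-p)) for M,p in L]
def blobs(im,x0,y0,x1,y1,thr=45):
    m=np.zeros(im.shape[:2],np.uint8);m[y0:y1,x0:x1]=(im[y0:y1,x0:x1].max(2)<thr)*255
    n,l,s,c=cv2.connectedComponentsWithStats(m)
    return [(l==i) for i in range(1,n) if s[i,4]>30],[(tuple(s[i]),c[i]) for i in range(1,n) if s[i,4]>30]
E
python3 - <<'E'
from h import *
T=np.load("top0.npz");S=np.load("scene0.npz")
R={}
for n,D,box,thr in(("top",T,(180,175,265,220),40),("scene",S,(250,95,310,135),60)):
    ms,bs=blobs(D["im"],*box,thr)
    for m,b in zip(ms,bs):
        ys,xs=np.nonzero(m);dd=D["d"][m];p=np.array([dpt(n,(x,y),z) for x,y,z in zip(xs,ys,dd)])
        print(n,b,"depth med",np.median(p,0).round(4),"zmax",p[:,2].max().round(4), cv2.minAreaRect(np.c_[xs,ys].astype(np.float32)))
        if n=="top":
            q=np.array([ray(n,(x,y),.159) for x,y in zip(xs,ys)]);print(" plane c",q.mean(0),"minrect",cv2.minAreaRect(q[:,:2].astype(np.float32)*1000))
        R.setdefault(n,[]).append(b[1])
for a,b in zip(R["top"],R["scene"]):print("tri",tri(a,b))
for uv in((171.4,196),(271,171.8)):print("post",ray("top",uv,.114))
# hook tops z=.115
for uv in((140+290/5,150+203/5),(140+515/5,150+148/5)):print("hook",ray("top",uv,.115))
im=T["im"];g=im.min(2);m=np.zeros_like(g);m[155:230,380:475]=(g[155:230,380:475]>150)*255
print("bg",im[225,330],im[193,430])
cs,_=cv2.findContours(m,cv2.RETR_EXTERNAL,cv2.CHAIN_APPROX_NONE);c=max(cs,key=cv2.contourArea)
q=np.array([ray("top",p[0],.010)[:2]*1000 for p in c],np.float32);print("tray",cv2.minAreaRect(q),cv2.boundingRect(c))
cv2.imwrite("pics/tm.png",np.hstack([cv2.resize(im[155:230,380:475],None,fx=4,fy=4),cv2.cvtColor(cv2.resize(m[155:230,380:475],None,fx=4,fy=4),8)]))
E
```

```text
top ((np.int32(235), np.int32(186), np.int32(16), np.int32(11), np.int32(133)), array([242.65413534, 191.06766917])) depth med [0.4384 0.2109 0.1575] zmax 1.0283 ((242.49998474121094, 191.00001525878906), (9.6075439453125, 15.129120826721191), 83.6598129272461)
 plane c [0.43809995 0.20939185 0.159     ] minrect ((438.2462158203125, 209.7297821044922), (20.62055778503418, 32.3472900390625), 7.259995460510254)
top ((np.int32(188), np.int32(198), np.int32(17), np.int32(16), np.int32(147)), array([196.34013605, 203.13605442])) depth med [0.411  0.3109 0.157 ] zmax 1.0283 ((196.0, 205.5), (15.0, 16.0), 90.0)
 plane c [0.41069547 0.30778222 0.159     ] minrect ((405.6593933105469, 308.4515380859375), (32.017250061035156, 34.58665084838867), 0.9219027161598206)
scene ((np.int32(263), np.int32(107), np.int32(8), np.int32(7), np.int32(35)), array([266.02857143, 110.08571429])) depth med [0.4054 0.2993 0.1467] zmax 0.7247 ((266.32354736328125, 110.20589447021484), (8.00367546081543, 5.093247413635254), 14.03624439239502)
scene ((np.int32(291), np.int32(120), np.int32(8), np.int32(9), np.int32(43)), array([293.97674419, 124.23255814])) depth med [0.4316 0.2018 0.1483] zmax 0.1569 ((294.5, 124.0), (8.0, 7.0), 90.0)
tri (array([0.40414113, 0.21529754, 0.19890697]), [np.float64(0.03346819792513355), np.float64(0.03346819792513335)])
tri (array([0.44621271, 0.30793539, 0.0845872 ]), [np.float64(0.03853715644839788), np.float64(0.038537156448397294)])
post [0.42827368 0.37880397 0.114     ]
post [0.48646103 0.15552688 0.114     ]
hook [0.44133131 0.3187558  0.115     ]
hook [0.46773649 0.21801452 0.115     ]
bg [102 105 109] [134 137 140]Traceback (most recent call last):
  File "<stdin>", line 18, in <module>
ValueError: max() iterable argument is empty
```

Run:
```python
from h import *
T=np.load("top0.npz");S=np.load("scene0.npz")
im=T["im"];g=im.min(2);m=np.zeros_like(g);m[155:230,385:475]=(g[155:230,385:475]>122)*255
m=cv2.morphologyEx(m,cv2.MORPH_OPEN,np.ones((3,3)))
cs,_=cv2.findContours(m,cv2.RETR_EXTERNAL,cv2.CHAIN_APPROX_NONE);c=max(cs,key=cv2.contourArea)
for z in(.004,.015):
    q=np.array([ray("top",p[0],z)[:2]*1000 for p in c],np.float32);print("tray",cv2.minAreaRect(q),cv2.boundingRect(c))
a=cv2.resize(im[155:230,380:475],None,fx=6,fy=6,interpolation=cv2.INTER_CUBIC)
b=cv2.resize(m[155:230,380:475],None,fx=3,fy=3)
cv2.imwrite("pics/tm.png",a);cv2.imwrite("pics/tm2.png",b)
for u in range(150,320,20):
  print(u,[tuple(dpt("top",(u,v),T["d"][v,u]).round(2)) for v in(110,140,150,155)])
```

```text
tray ((453.2669677734375, -222.40371704101562), (108.78067779541016, 141.85665893554688), 7.69777250289917) (398, 169, 61, 49)
tray ((452.3056335449219, -219.58609008789062), (107.61248779296875, 140.33328247070312), 7.6977996826171875) (398, 169, 61, 49)
150 [(np.float64(0.66), np.float64(0.49), np.float64(0.0)), (np.float64(0.58), np.float64(0.48), np.float64(0.0)), (np.float64(0.55), np.float64(0.48), np.float64(-0.0)), (np.float64(0.54), np.float64(0.48), np.float64(-0.0))]
170 [(np.float64(0.66), np.float64(0.43), np.float64(0.0)), (np.float64(0.58), np.float64(0.43), np.float64(0.0)), (np.float64(0.55), np.float64(0.43), np.float64(0.0)), (np.float64(0.54), np.float64(0.43), np.float64(-0.0))]
190 [(np.float64(0.64), np.float64(0.36), np.float64(0.07)), (np.float64(0.58), np.float64(0.38), np.float64(0.0)), (np.float64(0.56), np.float64(0.38), np.float64(-0.0)), (np.float64(0.54), np.float64(0.38), np.float64(-0.0))]
210 [(np.float64(0.66), np.float64(0.33), np.float64(-0.0)), (np.float64(0.58), np.float64(0.33), np.float64(-0.0)), (np.float64(0.56), np.float64(0.33), np.float6
[... 500 characters left out ...]
p.float64(0.0))]
270 [(np.float64(0.62), np.float64(0.16), np.float64(0.14)), (np.float64(0.56), np.float64(0.16), np.float64(0.1)), (np.float64(0.55), np.float64(0.17), np.float64(0.05)), (np.float64(0.54), np.float64(0.17), np.float64(0.0))]
290 [(np.float64(0.62), np.float64(0.11), np.float64(0.14)), (np.float64(0.56), np.float64(0.11), np.float64(0.11)), (np.float64(0.55), np.float64(0.12), np.float64(0.07)), (np.float64(0.55), np.float64(0.12), np.float64(-0.0))]
310 [(np.float64(0.62), np.float64(0.07), np.float64(0.14)), (np.float64(0.56), np.float64(0.07), np.float64(0.11)), (np.float64(0.55), np.float64(0.07), np.float64(0.07)), (np.float64(0.55), np.float64(0.07), np.float64(0.0))]
```

View pics/tm.png

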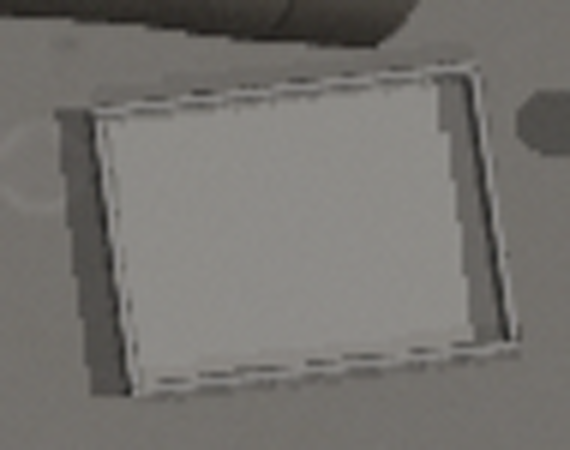

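View pics/tm2.png

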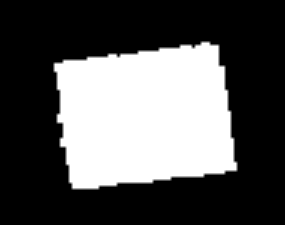

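```bash
cat >> h.py <<'E'
from scipy.spatial.transform import Rotation
def rot(yaw,flip):
    yaw=yaw+np.pi*flip;c,s=np.cos(yaw),np.sin(yaw)
    return Rotation.from_matrix(np.array([[-s,c,0],[c,s,0],[0,0,-1]]).T).as_rotvec()
E
python3 - <<'E'
from h import *
from workcell import arm
P=np.array([ray("top",(380+u/6-.4,155+v/6-.4),.015)[:2] for u,v in((97,108),(478,65),(518,345),(135,393))])
print(P,P.mean(0)); 
d=P[0]-P[1];print(np.linalg.norm(d),np.degrees(np.arctan2(-d[0],d[1])));d=P[3]-P[2];print(np.linalg.norm(d),np.degrees(np.arctan2(-d[0],d[1])))
T=np.load("top0.npz")["d"]
print([dpt("top",(430,v),T[v,430]).round(3) for v in range(60,170,10)])
for f in(0,1):
  for p,y in(((.410,.310,.236),14.6),((.410,.310,.136),14.6),((.410,.310,.34),14.6),((.43,0,.34),8),((.45,-.22,.34),7),((.45,-.22,.093),7)):
    q=arm.ik(p,rot(np.radians(y),f));print(f,p,None if q is None else np.round(q,2))
E
```

```text
[[ 0.50230133 -0.14177394]
 [ 0.52246025 -0.29807361]
 [ 0.40737272 -0.31285473]
 [ 0.38514274 -0.15731053]] [ 0.45431926 -0.2275032 ]
0.15759431389300044 7.34921309765621
0.15712469429382148 8.133486431730995
[array([ 0.73, -0.19,  0.16]), array([ 0.708, -0.19 ,  0.159]), array([ 0.685, -0.189,  0.159]), array([ 0.665, -0.191,  0.155]), array([ 0.644, -0.192,  0.149]), array([ 0.624, -0.193,  0.144]), array([ 0.602, -0.193,  0.143]), array([ 0.581, -0.195,  0.135]), array([ 0.561, -0.197,  0.127]), array([ 0.542, -0.201,  0.11 ]), array([ 0.526, -0.212,  0.068])]
0 (0.41, 0.31, 0.236) [ 0.49 -0.05  1.81  0.    1.39  0.24]
0 (0.41, 0.31, 0.136) [0.49 0.05 1.91 0.   1.19 0.24]
0 (0.41, 0.31, 0.34) [ 0.49 -0.1   1.66  0.    1.58  0.24]
0 (0.43, 0, 0.34) [-0.18 -0.31  1.84 -0.    1.62 -0.32]
0 (0.45, -0.22, 0.34) [-0.61 -0.13  1.69 -0.    1.59 -0.73]
0 (0.45, -0.22, 0.093) [-0.61  0.07  1.97 -0.    1.1  -0.73]
1 (0.41, 0.31, 0.236) None
1 (0.41, 0.31, 0.136) None
1 (0.41, 0.31, 0.34) None
1 (0.43, 0, 0.34) None
1 (0.45, -0.22, 0.34) [-0.61 -0.13  1.69 -0.    1.59  2.41]
1 (0.45, -0.22, 0.093) [-0.61  0.07  1.97 -0.    1.1   2.41]
```

Run:
```python
from h import *
from workcell import arm,claw,telemetry as t
r=rot(np.radians(14.6),0)
arm.move_ptp((.410,.310,.236),r)
claw.command_gripper(.07)
print(t.current_position(),t.current_time_s())
print(arm.move_linear((.410,.310,.176),max_speed=.1,until_force=4))
for n in("scene","top"):
    im,_=optics.read_camera(n)
    a=im[70:190,200:360] if n=="scene" else im[140:260,120:280]
    cv2.imwrite(f"pics/g_{n}.png",cv2.resize(a,None,fx=4,fy=4,interpolation=cv2.INTER_CUBIC))
```

```text
[0.40998584 0.31002499 0.23599051] 1.8917
False
```

View pics/g_scene.png

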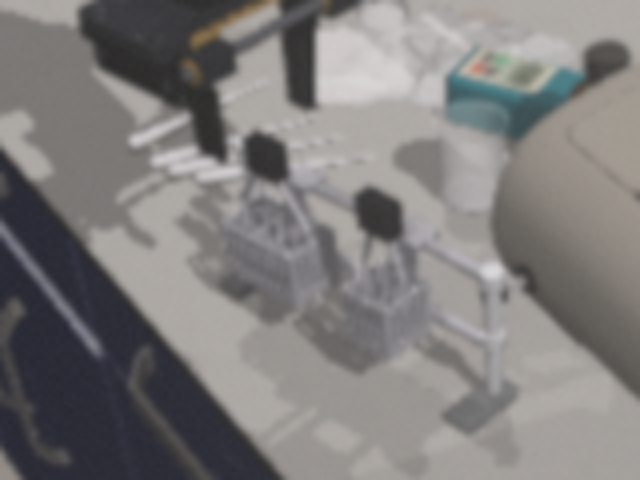

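View pics/g_top.png

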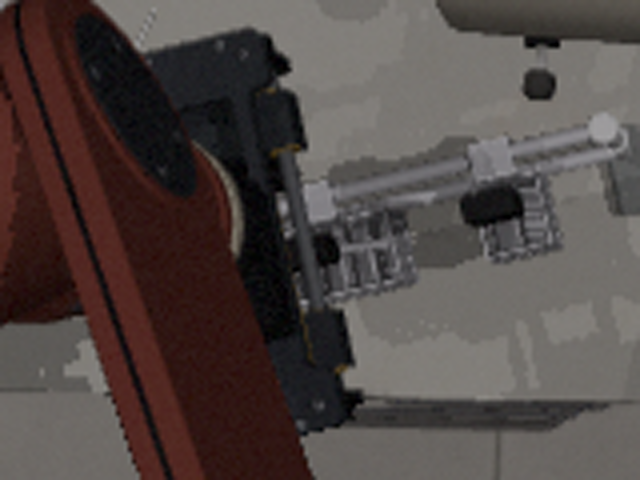

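The scene view shows the two fingertips at about (255,108) and (276,95) in full-image pixels, straddling the wide basket's block at (266,109). I'll check this by reprojecting before I close.

Run:
```python
from h import *
c=optics.camera_info("scene")
R=rot(np.radians(14.6),0)
def pr(p):
    q=c["view"]@np.r_[p,1];q=c["intrinsics"]@q[:3];q=q[:2]/q[2];return (q-[200,70])*4
y=np.array([.968,.252,0]);o=np.array([.41,.31,.168])
print("tips inner",pr(o+y*.035),pr(o-y*.035))
for dx in(-8,8):
  for dy in(-15,15):
    for z in(.131,.159):print(dx,dy,z,pr(np.array([.41,.31,z])+y*dx/1000+np.array([-.252,.968,0])*dy/1000).round(0))
```

```text
tips inner [297.61640902 102.83126346] [219.50193518 148.33417243]
-8 -15 0.131 [273. 186.]
-8 -15 0.159 [268. 150.]
-8 15 0.131 [242. 170.]
-8 15 0.159 [237. 134.]
8 -15 0.131 [290. 176.]
8 -15 0.159 [286. 140.]
8 15 0.131 [260. 159.]
8 15 0.159 [254. 124.]
```

The prediction matches the observed block (crop u 245–289, v 131–183). I'll descend, grip and lift.

Run:
```python
from h import *
from workcell import arm,claw,telemetry as t
print("contact",arm.move_linear((.410,.310,.136),max_speed=.06,until_force=5))
claw.command_gripper(0.0,25)
w=t.current_width();print("w",w,t.current_ft_force().round(2) if hasattr(t.current_ft_force(),'round') else t.current_ft_force())
if w>.012:
    arm.move_linear((.410,.310,.166),max_speed=.04)
    print(t.current_ft_force(),t.current_width())
    arm.move_linear((.410,.310,.20),max_speed=.06)
    print(t.current_ft_force(),t.current_width(),t.current_time_s())
for n in("scene","top"):
    im,_=optics.read_camera(n)
    a=im[50:190,200:360] if n=="scene" else im[140:260,120:280]
    cv2.imwrite(f"pics/l_{n}.png",cv2.resize(a,None,fx=4,fy=4,interpolation=cv2.INTER_CUBIC))
```

```text
contact False
w 0.015843011435405986 [ 13.86   4.09 -10.83]
[-0.14754388 -0.12567807 -1.06905647] 0.015589169795731874
[ 0.02115398 -0.02042995 -1.56184723] 0.015976056250695217 6.1083
```

View pics/l_scene.png

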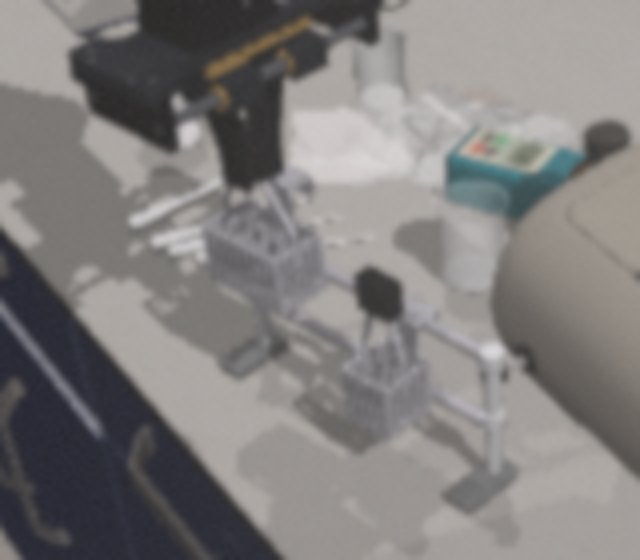

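The wide basket is up and clear with a 16 mm grip and a weight of about 1.5 N. The narrow one is still hanging at crop (380,290). Now I'll carry it over.

Run:
```python
from h import *
from workcell import arm,claw,telemetry as t
arm.move_linear((.410,.310,.34),max_speed=.12)
r=rot(np.radians(7.7),0)
arm.move_linear((.43,.05,.34),r,max_speed=.15)
arm.move_linear((.450,-.2275,.34),r,max_speed=.15)
arm.move_linear((.450,-.2275,.17),r,max_speed=.12)
arm.wait(.3)
print(t.current_ft_force(),t.current_width(),t.current_time_s())
for n in("scene","top"):
    im,_=optics.read_camera(n)
    a=im[130:330,330:530] if n=="scene" else im[100:250,350:500]
    cv2.imwrite(f"pics/p_{n}.png",cv2.resize(a,None,fx=3,fy=3,interpolation=cv2.INTER_CUBIC))
```

```text
[-0.96084313  0.56018889 -1.91741551] 0.016226791280989993 13.2917
```

View pics/p_scene.png

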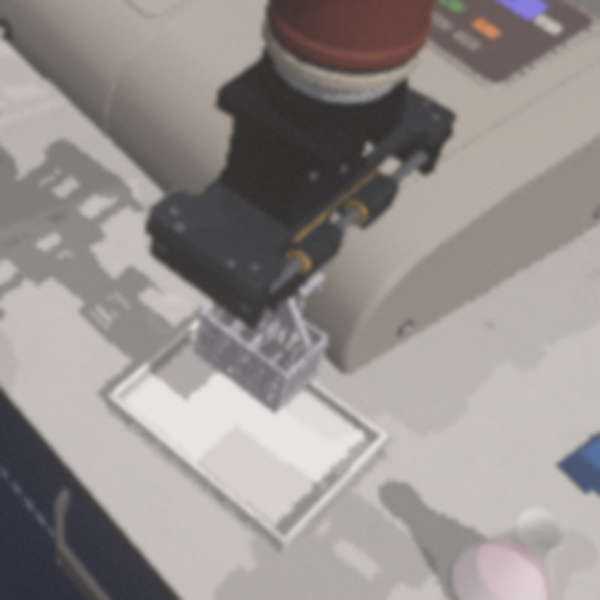

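View pics/p_top.png

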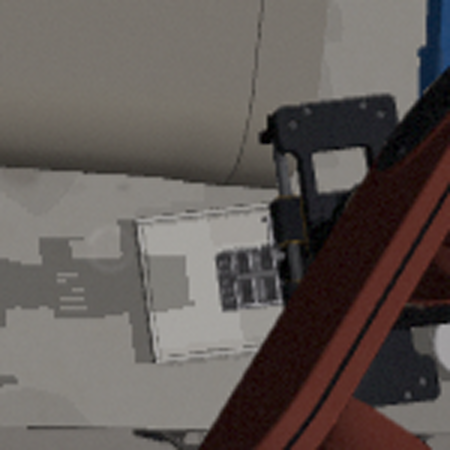

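The basket hangs upright over the middle of the tray and lines up with the tray's long side. I'll lower it until it touches.

Run:
```python
from h import *
from workcell import arm,claw,telemetry as t
arm.move_linear((.450,-.2275,.112),max_speed=.08)
arm.wait(.3); print(t.current_ft_force())
print(arm.move_linear((.450,-.2275,.088),max_speed=.015,until_force=2.5))
print(t.current_position(),t.current_ft_force(),t.current_width(),t.current_time_s())
im,_=optics.read_camera("scene")
cv2.imwrite("pics/d.png",cv2.resize(im[130:330,330:530],None,fx=3,fy=3,interpolation=cv2.INTER_CUBIC))
```

```text
[-0.38783766  0.07276977 -1.04248831]
True
[ 0.45019169 -0.22744853  0.09544528] [0.47617741 0.86662069 4.62645975] 0.015993631946938806 15.625
```

View pics/d.png

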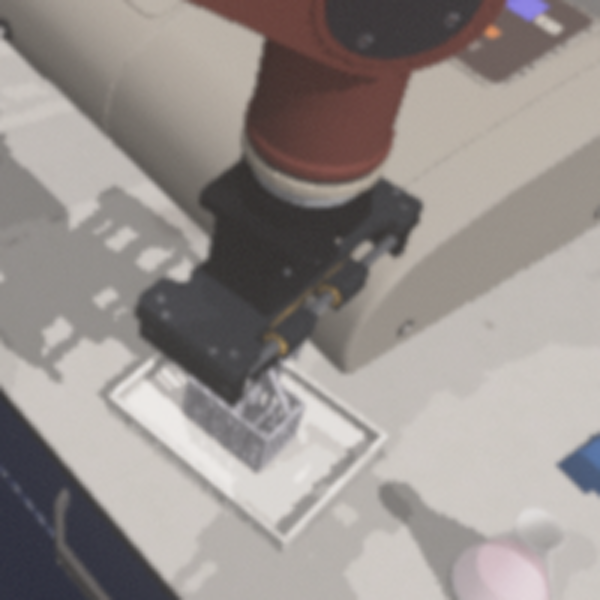

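Contact came at TCP z = 0.0954, and I expected 0.095. The picture shows the basket inside the tray walls. I'll release it and retreat.

Run:
```python
from h import *
from workcell import arm,claw,telemetry as t
claw.command_gripper(.06)
arm.wait(.3)
print(arm.move_linear((.450,-.2275,.20),max_speed=.06,until_force=4))
arm.move_linear((.450,-.2275,.30),max_speed=.15)
arm.move_ptp((.45,.0,.34),rot(np.radians(7.7),0))
print(t.current_ft_force(),t.current_time_s())
for n in("scene","top"):
    im,d=optics.read_camera(n);np.savez(f"{n}1.npz",im=im,d=d)
    cv2.imwrite(f"pics/e_{n}.png",im)
im=np.load("top1.npz")["im"];s=np.load("scene1.npz")["im"]
cv2.imwrite("pics/e.png",np.hstack([cv2.resize(s[200:320,350:470],None,fx=3,fy=3),cv2.resize(im[140:260,370:490],None,fx=3,fy=3)]))
```

```text
False
[-0.3759554   0.41602889 -0.28848721] 20.6083
```

View pics/e.png

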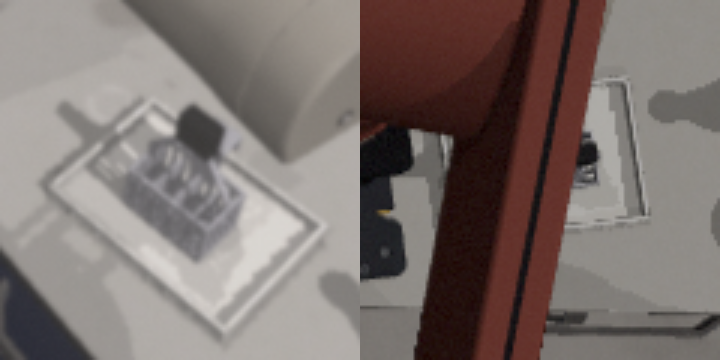

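View pics/e_top.png

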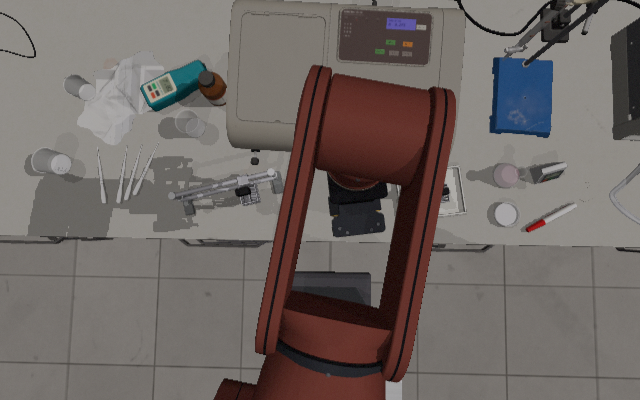

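View pics/e_scene.png

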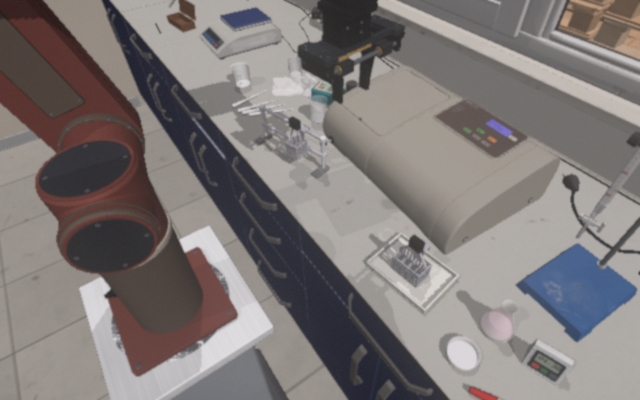

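The basket stands upright inside the tray, with its block at scene pixel (416,243). The narrow one's block is still at about (294,124). One numeric check, then I'll hand in.

Run:
```python
from h import *
from workcell import arm,telemetry as t
S=np.load("scene1.npz");T=np.load("top1.npz")
for n,D,box,thr in(("narrow scene",S,(280,110,310,135),60),("narrow top",T,(230,180,258,200),40),("wide scene",S,(405,230,430,255),60)):
    k=n.split()[1]
    ms,bs=blobs(D["im"],*box,thr)
    for m,b in zip(ms,bs):
        ys,xs=np.nonzero(m);p=np.array([dpt(k,(x,y),z) for x,y,z in zip(xs,ys,D["d"][m])]);print(n,b[1],np.median(p,0).round(4),np.percentile(p[:,2],[5,95]).round(3))
arm.close_job()
```

```text
narrow top [242.58119658 191.17948718] [0.4382 0.2105 0.1581] [0.141 0.161]
the job is handed in; nothing more can be done
```

I lifted the wide basket off the rail, stood it upright in the white tray and handed the job in at about 21 s of the 42 s allowed. No verdict was reported.

- **Grip and lift:** I took the wide basket (the left one) by its grip block. The fingers closed to 16 mm, matching the block. I lifted it straight up 64 mm at first, then to 204 mm to carry it over. The wrist read about 14 N sideways and 11 N downwards when the grip closed, then only about the basket's weight once it was lifted.
- **Placing:** I lowered it slowly until it touched, at TCP z = 0.0954 m against the 0.095 m I expected for the basket flat on the tray floor. After release, the retreat met no force. The last scene picture shows the basket upright inside the tray walls with the robot clear.
- **Narrow basket:** it is still hanging. In the top view its grip block was at pixel (242.6, 191.2), against (242.7, 191.1) at the start, a shift of less than 1 mm.
- **Checks that gave nothing:** the colour check in the scene camera found neither block in the last picture. The wide basket's final position and tilt therefore rest on the contact height and the picture. The arm also partly hid the tray from the top camera.

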